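# Turn the dop tray and slide it into its bench dock

## Robot

A 6-joint arm with a two-finger parallel gripper is mounted at the origin on the work surface. World frame = base frame: x ahead of the robot, y to its left, z up, the work surface at z = 0. Lengths are in m, angles in rad, forces in N, time in s.
With the tool pointing down it reaches from about 0.25 to 0.8 m from the base axis. Payload 8.5 kg.
Tool frame: the origin (TCP) lies between the finger pads; the fingertips stand 22 mm ahead of it and the grasp point (between the pads) lies 3 mm ahead of it; z points along the fingers, y is the direction in which the jaws open and shut (so a half turn about z gives the same grasp; the last joint's range is limited). The gripper opens to 85 mm and grips with 20 to 120 N. Pads are 22 mm wide; open, the fingers measure 114 mm over their backs; the gripper's body (76 mm by 85 mm) begins 54 mm behind the grasp point. The pads swing forward as they close: fully open they stand 13 mm farther back than shut.
Start: joints at [-1.243, 0.238, -0.013, 1.319, 0, 1.571], TCP at [0.169, -0.497, 0.253] pointing down, gripper open.
Joint ranges: [-2.66, 2.66], [-1.03, 1.9], [-1.14, 1.46], [-1.82, 2.27], [-1.45, 1.34], [-3.14, 3.14]. Speed limits (rad/s): [2.22, 2.22, 2.79, 3.14, 3.14, 3.14].

## Interface

Orientations are given as a unit quaternion [x, y, z, w].
In Python, from plant import readout, capture, ticket gives the robot as it stands.
- The arm moves only by the tool move_arm, never from a script. Its argument "increments" is a list of rows, each an object with "offset": the shift along the tool's x, y, z in mm, a list of three; "yaw": the turn about the tool's z in degrees. In form: [{"offset": [tx, ty, tz], "yaw": yaw}, ...]. A call has 1 to 8 rows; each row shifts and turns the commanded pose from where the row before left it, along the tool's axes as they then stand; what a row does not reach is not made up. A row lasts 1/12 s, in which the tool goes at most 41.7 mm and 7.16 degrees, less where a joint would pass 70% of its speed; a pose out of reach is approached as far as the arm can. A call with a gripper value outside its range is refused whole. "hand" is the closure, from 0 (fully open) to 1 (shut), set as the call begins (left out, the last holds). The fingers move at their own pace and stop on an object; the grip force is fixed at half the most. Time passes only in rows, so rows that do not move let the fingers close. It gives the time, the measured TCP pose, the force and the opening at its end, in the units of the state.
- readout.sense(): the state, without advancing time (a new reading comes with each control period).
- capture(name): name is "scene" or "top" or "wrist"; returns a dict with "pixels" (384x512x3 uint8, red, green, blue), "fx", "fy", "cx", "cy" (pixels), "dist_coeffs" ([k1, k2, p1, p2, k3] as OpenCV has them; the pictures are not rectified), "camera_from_world" (4x4, takes a point from world to camera coordinates); the wrist camera has in their place "hand_eye" (4x4, takes a point from camera to tool coordinates, whose origin is the TCP and whose axes are the flange's). Camera axes: x right, y down, z forward; pixel columns grow to the right and rows downward; lengths in m; the calibration is good to about 2 mm. A picture is of the moment at which its call begins: read the wrist's pose just before it. There is no depth.
- ticket.finish_job(): hands the job in, once; it reports no verdict.
The state is a dict: "time": time; "joint_pos": joint angles; "qd": joint speeds; "effort": joint torques, N m; "position": TCP position; "ee_rot": TCP orientation; "contact_force": force on the tool from outside, world axes, zero at the start; "ft_torque": the same for the moment, N m; "opening": finger opening in m.
Only numpy, scipy, OpenCV 4.12 (cv2) and the standard library are available. Lean on these libraries where they do the work, as an engineer would, in place of code of your own. Each camera call takes 0.05 s, during which the arm holds its last target.

## Task

Turn the dop tray (the one with a tapered nose) end for end and slide it, nose first, fully home between the lipped guide rails of the dock, then let go of it. Leave the other tray, which has square bars at both ends, where it is.

Things in the scene. Friction and masses are not known exactly. Their poses are not given: they have to be found in the camera images.
- tray_grip (a point): Dop tray: shallow aluminium tray, 150 mm long, 76 wide, rim 18 high, about 0.4 kg, brass dops in it. This point: in the pale wooden grip block on its middle, 68 mm above tray underside and bench, 16 below the block's top. x to the tapered nose, z up. Block 28 mm square, sides along x and y. Tail bar at x -75 to -63: 112 mm wide, 24 high, too wide for the rails. Starts nose towards the robot.
- tray_nose (a point): Tip of the dop tray's nose at mid height: 75 mm ahead of tray_grip along the tray's x, 9 mm above the tray's underside. The nose is blunt, 36 mm wide, and widens to the full 76 mm over 35 mm of length. Same axes as tray_grip.
- dock_home (a point): Dock of two dark steel rails fixed on the bench, no floor. This point: where tray_grip is when fully home (68 mm above bench, nose on end stop). x: insertion direction. Mouth at x -58, stop face at x +75 mm. Rails 90 mm apart inside, 120 outside; lips 32 to 36 mm above bench leave a 62 mm slot for the grip block, so the tray only slides in. Home, its tail bar is 5 mm outside the mouth.
- spare_grip (a point): The other tray, to be left alone: same make, size and grip block, but no nose: a square bar 112 mm wide at each end; small clear stones in it. This point: in its grip block, 68 mm above its underside; x along its length. Loose.
There are look-alikes about, which are no part of the job. What is shaped like the part that bears tray_grip but green is not meant.

How it is judged:
By the outcome, as a careful person would: the job done as asked, in the order asked, and still so for the second after the job is handed in, with the robot touching nothing.
It also fails if it takes over 40 s, if anything falls off the work surface, if the arm or the gripper's body presses on something with over 40 N, if the wrist force passes 120 N, or if a joint passes its speed limit or range.

## Working session

There is one attempt and no reset: what is moved stays moved. The work goes in short steps, Python scripts to look and compute and a tool call to move; the robot and the scene stay as the last step left them, time stands still between calls to the robot, and variables do not carry over. Pictures are saved under pics/ and viewed, and the job is handed in when it is done.

Besides the shell and the picture viewer there is one more tool, called as a command line: name --argument value ..., lists and objects as JSON in quotes. move_arm: Moves the arm, as the interface text tells. Its arguments: {"type":"object","properties":{"increments":{"type":"array"},"hand":{"type":"number"}},"required":["increments"]}

```bash
ls; mkdir -p pics; python3 - <<'E'
from plant import readout,capture
import cv2
print(readout.sense())
for n in ["scene","top","wrist"]:
    c=capture(n); cv2.imwrite(f"pics/a_{n}.png",c["pixels"][:,:,::-1])
    print(n,{k:(v if k!="pixels" else 0) for k,v in c.items()})
E
```

```text
pics
{'time': 0.0, 'joint_pos': array([-1.24299999e+00,  2.38783357e-01, -1.42592280e-02,  1.31916956e+00,
       -3.70410014e-06,  1.57078935e+00]), 'qd': array([-0.00170845,  0.0003436 ,  0.00039064, -0.00114197,  0.00099753,
        0.00031944]), 'effort': array([ 2.46858923e-03, -5.38785589e+01,  3.46432757e+01,  1.85404223e-02,
        1.45162735e-04,  2.06132182e-05]), 'position': array([ 0.16890636, -0.49669243,  0.2526743 ]), 'ee_rot': array([ 9.86597918e-01,  1.63168767e-01, -1.17330809e-04, -6.98119022e-04]), 'contact_force': array([0.36987762, 0.59089086, 0.43216812]), 'ft_torque': array([-0.00117915, -0.00329683, -0.05780028]), 'opening': 0.0856844270859087}
scene {'pixels': 0, 'fx': 485.5847172670089, 'fy': 485.5847172670089, 'cx': 263.39910877722593, 'cy': 196.30853264685257, 'dist_coeffs': array([0.00346139, 0.        , 0.        , 0.        , 0.        ]), 'camera_from_world': array([[-0.13204309,  0.99122456,  0.00620382, -0.00427616],
       [ 0.79034229,  0.10905643, -0.60288122, -0.35145813],
       [-0.59826724, -0.07470316, -0.79780683,  1.75307551],
       [ 0.
[... 385 characters left out ...]
 0.48387344],
       [ 0.0512552 ,  0.00516211, -0.99867225,  1.37726605],
       [ 0.        ,  0.        ,  0.        ,  1.        ]])}
wrist {'pixels': 0, 'fx': 274.0721084067256, 'fy': 274.0721084067256, 'cx': 256.180430552928, 'cy': 193.67200848536106, 'dist_coeffs': array([-0.01988904,  0.        ,  0.        ,  0.        ,  0.        ]), 'hand_eye': array([[ 1.38270325e-03, -9.46412116e-01, -3.22958502e-01,
         8.34486072e-02],
       [ 9.99998611e-01,  1.60928439e-03, -4.34560207e-04,
         5.04210403e-04],
       [ 9.31005120e-04, -3.22957452e-01,  9.46413027e-01,
        -1.20288667e-01],
       [ 0.00000000e+00,  0.00000000e+00,  0.00000000e+00,
         1.00000000e+00]])}
```

View pics/a_top.png

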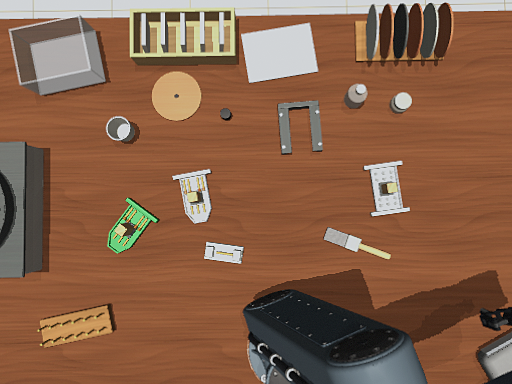

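View pics/a_scene.png

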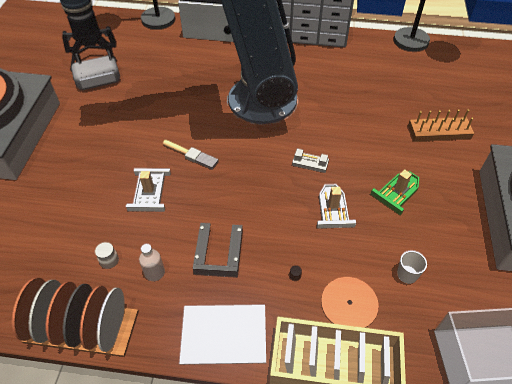

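The top picture shows four candidates:
- **(195,197):** a bare-aluminium tray with a tapered nose pointing down the image, towards the robot. It has one tail bar and brass dops, so it fits tray_grip.
- **(130,228):** the green look-alike, which is not meant.
- **(387,188):** a tray with square bars at both ends, which is the spare.
- **(224,252):** a small clamp-like thing.

The dock is at (300,127), with its mouth towards the robot. I'll enlarge the tray and dock next.

```bash
python3 - <<'E'
import cv2
im=cv2.imread("pics/a_top.png")
a=cv2.resize(im[155:235,155:255],None,fx=4,fy=4,interpolation=cv2.INTER_CUBIC)
b=cv2.resize(im[90:170,255:355],None,fx=4,fy=4,interpolation=cv2.INTER_CUBIC)
cv2.imwrite("pics/b.png",cv2.hconcat([a,b]))
im=cv2.imread("pics/a_scene.png")
a=cv2.resize(im[170:240,295:385],None,fx=4.4,fy=4.4,interpolation=cv2.INTER_CUBIC)
b=cv2.resize(im[215:285,175:265],None,fx=4.4,fy=4.4,interpolation=cv2.INTER_CUBIC)
cv2.imwrite("pics/c.png",cv2.hconcat([a,b]))
E
```

```text
(no output)
```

View pics/b.png

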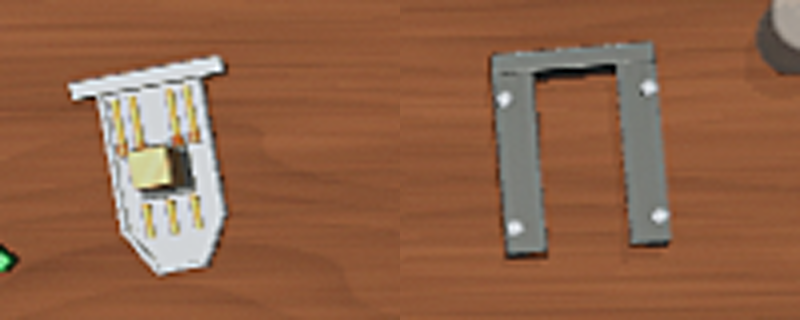

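View pics/c.png

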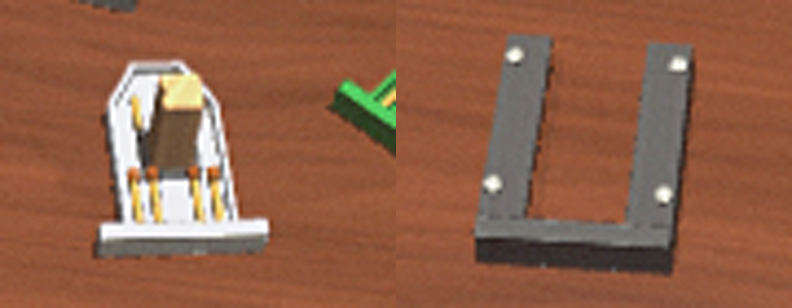

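```bash
cat > h.py <<'E'
import numpy as np,cv2,pickle
from scipy.optimize import least_squares
def proj(c,P):
    T=np.array(c["camera_from_world"]);K=np.array([[c["fx"],0,c["cx"]],[0,c["fy"],c["cy"]],[0,0,1]])
    r,_=cv2.Rodrigues(T[:3,:3]); return cv2.projectPoints(np.array(P,float),r,T[:3,3],K,np.array(c["dist_coeffs"]))[0][:,0]
def cam_from_wrist(c,s):
    from scipy.spatial.transform import Rotation as R
    W=np.eye(4);W[:3,:3]=R.from_quat(s["ee_rot"]).as_matrix();W[:3,3]=s["position"]
    c=dict(c);c["camera_from_world"]=np.linalg.inv(W@np.array(c["hand_eye"]));return c
def fit(obs,x0,end=None):
    # obs: list of (cam,[(px,py)],[(x,y,z)mm]) ; z absolute; x=='E' -> free end param
    def res(q):
        o=[]
        for c,px,M in obs:
            M=np.array([[q[3] if m[0] is None else m[0],m[1],m[2]] for m in M],float)/1000
            cs,sn=np.cos(q[2]),np.sin(q[2])
            W=np.c_[q[0]+cs*M[:,0]-sn*M[:,1],q[1]+sn*M[:,0]+cs*M[:,1],M[:,2]]
            o.append((proj(c,W)-np.array(px)))
        return np.concatenate(o).ravel()
    r=least_squares(res,x0,loss="soft_l1",x_scale=[.1,.1,.1,100][:len(x0)])
    return r.x,res(r.x).reshape(-1,2)
E
python3 - <<'E'
from h import *
from plant import capture
t=capture("top");s=capture("scene")
cr=lambda L,o,f,u0=0:[((u-u0+.5)/f-.5+o[0],(v+.5)/f-.5+o[1]) for u,v in L]
MT=[(-75,-56,24),(-75,56,24),(75,-18,18),(75,18,18),(40,38,18),(40,-38,18),(0,0,84)]
T1=cr([(68,84),(222,56),(160,271),(208,266),(224,214),(122,232),(151,166)],(155,155),4)
MS=[(-75,56,24),(-75,-56,24),(75,18,18),(75,-18,18),(0,0,84)]
S1=cr([(101,240),(268,237),(133,63),(183,61),(181,91)],(295,170),4.4)
for obs in ([(t,T1,MT)],[(s,S1,MS)],[(t,T1,MT),(s,S1,MS)]):
    q,r=fit(obs,[.5,.2,3.1]);print("tray",q[:2],np.degrees(q[2]));print(r.round(1).tolist())
MD=[(-58,60,36),(-58,31,36),(-58,-31,36),(-58,-60,36),(None,60,36),(None,-60,36)]
D1=cr([(508,251),(546,248),(632,242),(669,239),(492,57),(652,43)],(255,90),4,400)
D2=cr([(693,45),(648,43),(551,38),(508,36),(672,230),(476,222)],(175,215),4.4,396)
for obs in ([(t,D1,MD)],[(s,D2,MD)],[(t,D1,MD),(s,D2,MD)]):
    q,r=fit(obs,[.6,0,0,90]);print("dock",q[:2],np.degrees(q[2]),q[3]);print(r.round(1).tolist())
E
```

```text
tray [0.44485041 0.2721441 ] 189.8025517099155
[[0.6, -0.2], [-0.5, -0.3], [-0.3, 0.8], [-0.3, -0.3], [0.3, -0.2], [0.4, 0.1], [-0.2, 0.3]]
tray [0.44869174 0.2743399 ] 189.2095198773169
[[-0.5, -0.3], [0.3, -0.3], [-0.2, 0.3], [0.1, 0.5], [0.3, -0.1]]
tray [0.44596278 0.27310338] 189.67345071534726
[[0.4, -0.7], [-0.7, -0.6], [-0.7, 0.4], [-0.7, -0.6], [-0.1, -0.6], [0.0, -0.3], [-0.5, -0.1], [-0.6, -1.0], [0.1, -1.3], [-0.8, -0.4], [-0.5, -0.2], [-0.1, -0.9]]
dock [ 0.63224562 -0.03790152] 3.752768625993499 86.37031003960429
[[-0.3, 0.2], [0.1, 0.1], [-0.3, -0.1], [0.4, -0.2], [-0.3, -0.1], [0.4, 0.1]]
dock [ 0.63472268 -0.03692872] 4.2024563154266215 78.0517435933361
[[-0.2, 0.1], [-0.2, -0.0], [0.2, -0.0], [-0.1, -0.1], [0.2, 0.3], [0.1, -0.3]]
dock [ 0.63329605 -0.03736285] 3.9985969885063146 82.49472017583145
[[-0.4, -0.1], [-0.0, -0.2], [-0.4, -0.5], [0.3, -0.6], [-0.5, 1.0], [0.2, 1.0], [-0.2, -0.3], [-0.2, -0.4], [0.2, -0.5], [-0.1, -0.6], [-0.2, 1.4], [-0.3, 0.6]]
```

The pose fits agree across both cameras to about 4 mm. The tray is at (0.446, 0.273), yaw 189.7°, and the dock is at (0.633, -0.037), yaw 4.0°. I'll start moving over the tray, with a small yaw to learn the wrist's sign.

move_arm --increments '[{"offset": [21,-27,0],"yaw": 0},{"offset": [21,-27,0],"yaw": 0},{"offset": [21,-27,0],"yaw": 0},{"offset": [21,-27,0],"yaw": 0},{"offset": [21,-27,0],"yaw": 0},{"offset": [21,-27,0],"yaw": 0},{"offset": [21,-27,0],"yaw": 0},{"offset": [21,-27,0],"yaw": 0}]' --hand 0

```text
time: 0.92
position: [0.2585, -0.2369, 0.2533]
ee_rot: [0.987, 0.163, 0.0, 0.0]
contact_force: [0.8, -0.5, -0.2]
opening: 0.0857
```

```bash
cat > g.py <<'E'
from plant import readout
import numpy as np,sys
from scipy.spatial.transform import Rotation as R
def rem(x,y,z,yaw=None):
    s=readout.sense();r=R.from_quat(s["ee_rot"]);m=r.as_matrix()
    ty=np.degrees(np.arctan2(m[1,0],m[0,0]))
    print("t",round(s["time"],2),"pos",s["position"].round(4),"zaxis",m[:,2].round(4),"yaw",ty.round(2),"j",np.degrees(s["joint_pos"]).round(1),"F",s["contact_force"].round(1),"open",round(s["opening"],4))
    d=m.T@(np.array([x,y,z])-s["position"])*1000
    print("tool-axes mm",d.round(1), "" if yaw is None else ("tool yaw deg",round(-((yaw-ty+180)%360-180),2)))
if __name__=="__main__": rem(*map(float,sys.argv[1:]))
E
python3 g.py .446 .273 .25
```

```text
t 0.92 pos [ 0.2585 -0.2369  0.2533] zaxis [ 4.e-04 -1.e-04 -1.e+00] yaw 18.75 j [-42.5  -3.6 -20.3  73.4   0.  118.7] F [ 0.8 -0.5 -0.2] open 0.0857
tool-axes mm [ 341.4 -422.6    3.4]
```

The wrist joint follows j6 = j1 + 180° − yaw. Gripping at tool yaw 99.7° puts the jaws along the tray's length. The turn from there to 274° stays within joint 6's range.

move_arm --increments '[{"offset": [0,0,0],"yaw": -6.75},{"offset": [0,0,0],"yaw": -6.75},{"offset": [0,0,0],"yaw": -6.75},{"offset": [0,0,0],"yaw": -6.75},{"offset": [0,0,0],"yaw": -6.75},{"offset": [0,0,0],"yaw": -6.75},{"offset": [0,0,0],"yaw": -6.75},{"offset": [0,0,0],"yaw": -6.75}]'

```text
time: 1.58
position: [0.2585, -0.2384, 0.2533]
ee_rot: [0.803, 0.596, 0.0, -0.0]
contact_force: [-0.5, -0.9, 0.4]
opening: 0.0854
```

move_arm --increments '[{"offset": [0,0,0],"yaw": -6.75},{"offset": [0,0,0],"yaw": -6.75},{"offset": [0,0,0],"yaw": -6.75},{"offset": [0,0,0],"yaw": -6.75},{"offset": [0,0,0],"yaw": 0}]'

```text
time: 2.0
position: [0.2585, -0.2384, 0.2533]
ee_rot: [0.642, 0.767, 0.0, -0.0]
contact_force: [1.1, -0.7, -0.5]
opening: 0.085
```

```bash
python3 g.py .446 .273 .22 99.7
```

```text
t 2.0 pos [ 0.2585 -0.2384  0.2533] zaxis [-0.e+00  1.e-04 -1.e+00] yaw 100.09 j [-42.7  -3.5 -20.2  73.4   0.   37.2] F [ 1.1 -0.7 -0.5] open 0.085
tool-axes mm [470.6 274.2  33.3] ('tool yaw deg', np.float64(0.39))
```

move_arm --increments '[{"offset": [29.4,17.1,2],"yaw": 0.4},{"offset": [29.4,17.1,2],"yaw": 0},{"offset": [29.4,17.1,2],"yaw": 0},{"offset": [29.4,17.1,2],"yaw": 0},{"offset": [29.4,17.1,2],"yaw": 0},{"offset": [29.4,17.1,2],"yaw": 0},{"offset": [29.4,17.1,2],"yaw": 0},{"offset": [29.4,17.1,2],"yaw": 0}]'

```text
time: 2.67
position: [0.3551, 0.0178, 0.2374]
ee_rot: [0.649, 0.761, 0.0, 0.0]
contact_force: [0.3, -0.4, 0.6]
opening: 0.0856
```

move_arm --increments '[{"offset": [29.4,17.1,2],"yaw": 0},{"offset": [29.4,17.1,2],"yaw": 0},{"offset": [29.4,17.1,2],"yaw": 0},{"offset": [29.4,17.1,2],"yaw": 0},{"offset": [29.4,17.1,2],"yaw": 0},{"offset": [29.4,17.1,2],"yaw": 0},{"offset": [29.4,17.1,2],"yaw": 0},{"offset": [0,0,0],"yaw": 0}]'

```text
time: 3.33
position: [0.4414, 0.2433, 0.2224]
ee_rot: [0.647, 0.762, 0.001, -0.0]
contact_force: [0.4, -0.8, -0.3]
opening: 0.0855
```

```bash
python3 g.py .446 .273 .22 99.7; python3 - <<'E'
from h import *
from plant import readout,capture
s=readout.sense();c=capture("wrist");pickle.dump((s,c),open("w1.pkl","wb"))
im=c["pixels"][:,:,::-1].copy()
cv2.imwrite("pics/w1.png",cv2.resize(im,None,fx=1.5,fy=1.5,interpolation=cv2.INTER_CUBIC))
E
```

```text
t 3.33 pos [0.4414 0.2433 0.2224] zaxis [ 6.0e-04  1.7e-03 -1.0e+00] yaw 99.3 j [ 2.880e+01  1.230e+01 -7.200e+00  7.050e+01  1.000e-01  1.095e+02] F [ 0.4 -0.8 -0.3] open 0.0855
tool-axes mm [28.6  9.4  2.4] ('tool yaw deg', np.float64(-0.4))
```

View pics/w1.png

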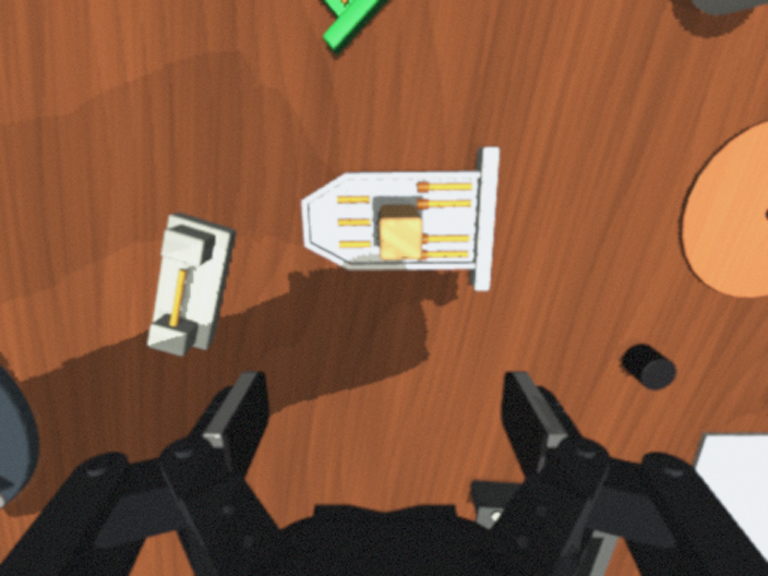

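The wrist picture shows the tray with its nose to the left at (303,222). The pale grip block's top is centred near (401,239) and the tail bar's outer edge runs from (498,150) to (490,290). I'll refine the pose from these points.

```bash
python3 - <<'E'
from h import *
s,c=pickle.load(open("w1.pkl","rb"));c=cam_from_wrist(c,s)
f=lambda L:[((u+.5)/1.5-.5,(v+.5)/1.5-.5) for u,v in L]
px=f([(381,219),(421,219),(421,261),(381,260),(499,149),(490,290),(302,201),(305,245),(346,173),(347,269)])
M=[(14,-14,84),(-14,-14,84),(-14,14,84),(14,14,84),(-75,-56,24),(-75,56,24),(75,-18,18),(75,18,18),(40,-38,18),(40,38,18)]
q,r=fit([(c,px,M)],[.446,.273,3.3]);print(q[:2],np.degrees(q[2]));print(r.round(1).tolist())
q,r=fit([(c,px[:4],M[:4])],[.446,.273,3.3]);print(q[:2],np.degrees(q[2]));print(r.round(1).tolist())
E
```

```text
[0.44756118 0.27388439] 189.6511491873256
[[-1.3, -0.6], [1.8, -0.7], [1.0, 0.1], [-1.1, 0.9], [0.9, -0.8], [-0.7, 1.3], [-0.4, -0.4], [-0.3, 0.5], [-0.3, 0.3], [1.2, 0.3]]
[0.44757557 0.27374062] 189.05287328035865
[[-1.2, -0.6], [1.9, -0.4], [0.9, 0.4], [-1.2, 0.9]]
```

```bash
python3 g.py .447 .2735 .071 99.6
```

```text
t 3.38 pos [0.4401 0.241  0.2224] zaxis [-7.e-04 -0.e+00 -1.e+00] yaw 99.32 j [ 28.7  12.1  -7.4  70.5   0.  109.4] F [-0.4  0.4  0.1] open 0.086
tool-axes mm [ 30.9  12.2 151.4] ('tool yaw deg', np.float64(-0.28))
```

move_arm --increments '[{"offset": [15.5,6,0],"yaw": -0.3},{"offset": [15.5,6,0],"yaw": 0},{"offset": [0,0,20],"yaw": 0},{"offset": [0,0,20],"yaw": 0},{"offset": [0,0,20],"yaw": 0},{"offset": [0,0,20],"yaw": 0},{"offset": [0,0,10],"yaw": 0},{"offset": [0,0,0],"yaw": 0}]'

```text
time: 4.05
position: [0.4451, 0.2702, 0.1316]
ee_rot: [0.646, 0.764, -0.002, -0.001]
contact_force: [0.1, 0.0, 0.5]
opening: 0.0855
```

```bash
python3 g.py .447 .2735 .071 99.6
```

```text
t 4.05 pos [0.4451 0.2702 0.1316] zaxis [-0.003  -0.0017 -1.    ] yaw 99.56 j [ 31.3  17.4 -14.1  58.6   0.  111.7] F [0.1 0.  0.5] open 0.0855
tool-axes mm [ 3.   2.7 60.6] ('tool yaw deg', np.float64(-0.04))
```

move_arm --increments '[{"offset": [2,1.5,15],"yaw": 0},{"offset": [0,0,15],"yaw": 0},{"offset": [0,0,15],"yaw": 0},{"offset": [0,0,13],"yaw": 0},{"offset": [0,0,0],"yaw": 0},{"offset": [0,0,0],"yaw": 0}]'

```text
time: 4.55
position: [0.4475, 0.2733, 0.0761]
ee_rot: [0.645, 0.764, 0.0, -0.0]
contact_force: [-0.0, -0.3, 0.1]
opening: 0.0855
```

```bash
python3 g.py .447 .2735 .071 99.6; python3 - <<'E'
from h import *
from plant import readout,capture
for n in["wrist","scene"]:
    c=capture(n);im=c["pixels"][:,:,::-1]
    if n=="scene": im=cv2.resize(im[120:260,250:430],None,fx=4,fy=4,interpolation=cv2.INTER_CUBIC)
    cv2.imwrite(f"pics/d_{n}.png",im)
E
```

```text
t 4.55 pos [0.4475 0.2733 0.0761] zaxis [ 0.e+00  1.e-04 -1.e+00] yaw 99.63 j [ 31.4  20.6 -18.6  50.8   0.  111.8] F [-0.  -0.3  0.1] open 0.0855
tool-axes mm [ 0.3 -0.5  5.1] ('tool yaw deg', np.float64(0.03))
```

View pics/d_wrist.png

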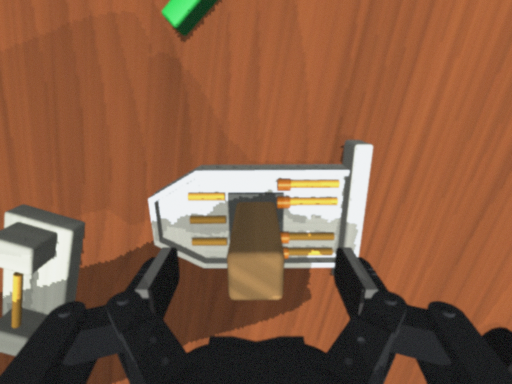

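View pics/d_scene.png

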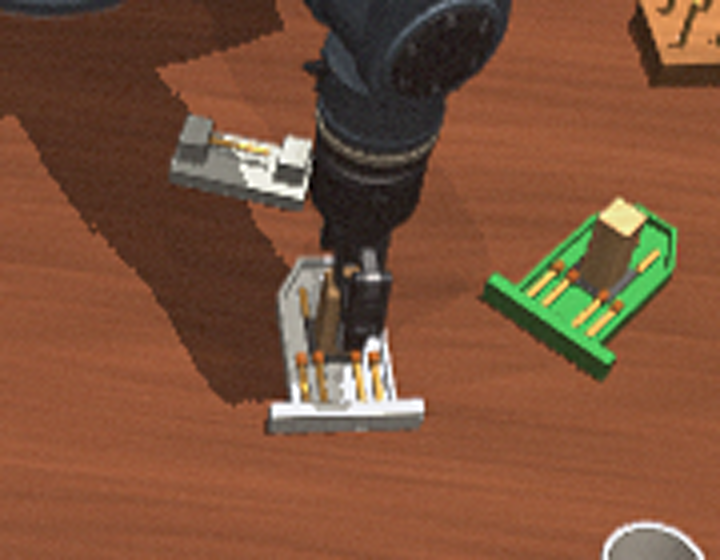

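In the wrist picture the block at (255,265) sits midway between the pads at (165,265) and (348,265). I'll go down the last 5 mm and close.

move_arm --increments '[{"offset": [0,0,5],"yaw": 0},{"offset": [0,0,0],"yaw": 0},{"offset": [0,0,0],"yaw": 0}]'

```text
time: 4.9
position: [0.4474, 0.2734, 0.0706]
ee_rot: [0.645, 0.764, 0.0, -0.0]
contact_force: [0.3, -0.2, -0.2]
opening: 0.085
```

move_arm --increments '[{"offset": [0,0,0],"yaw": 0},{"offset": [0,0,0],"yaw": 0},{"offset": [0,0,0],"yaw": 0},{"offset": [0,0,0],"yaw": 0},{"offset": [0,0,0],"yaw": 0},{"offset": [0,0,0],"yaw": 0},{"offset": [0,0,0],"yaw": 0},{"offset": [0,0,0],"yaw": 0}]' --hand 1

```text
time: 5.57
position: [0.4473, 0.2735, 0.0705]
ee_rot: [0.645, 0.764, 0.0, -0.0]
contact_force: [-2.0, -0.3, 4.6]
opening: 0.0277
```

move_arm --increments '[{"offset": [0,0,0],"yaw": 0},{"offset": [0,0,0],"yaw": 0},{"offset": [0,0,-5],"yaw": 0},{"offset": [0,0,-10],"yaw": 0},{"offset": [0,0,-15],"yaw": 0},{"offset": [0,0,-20],"yaw": 0},{"offset": [0,0,-20],"yaw": 0},{"offset": [0,0,0],"yaw": 0}]'

```text
time: 6.23
position: [0.449, 0.2743, 0.1441]
ee_rot: [0.645, 0.764, 0.003, 0.001]
contact_force: [1.7, 0.8, -4.0]
opening: 0.0272
```

```bash
python3 g.py .447 .2735 .141 99.6; python3 - <<'E'
from h import *
from plant import readout,capture
for n in["wrist"]:
    s=readout.sense();c=capture(n);im=c["pixels"][:,:,::-1];pickle.dump((s,c),open("w2.pkl","wb"))
    cv2.imwrite(f"pics/e_{n}.png",cv2.resize(im,None,fx=1.5,fy=1.5,interpolation=cv2.INTER_CUBIC))
E
```

```text
t 6.23 pos [0.449  0.2743 0.1441] zaxis [ 0.0045  0.0027 -1.    ] yaw 99.68 j [ 31.4  17.  -12.7  60.   -0.  111.7] F [ 1.7  0.8 -4. ] open 0.0272
tool-axes mm [-0.4 -2.1  3.1] ('tool yaw deg', np.float64(0.08))
```

View pics/e_wrist.png

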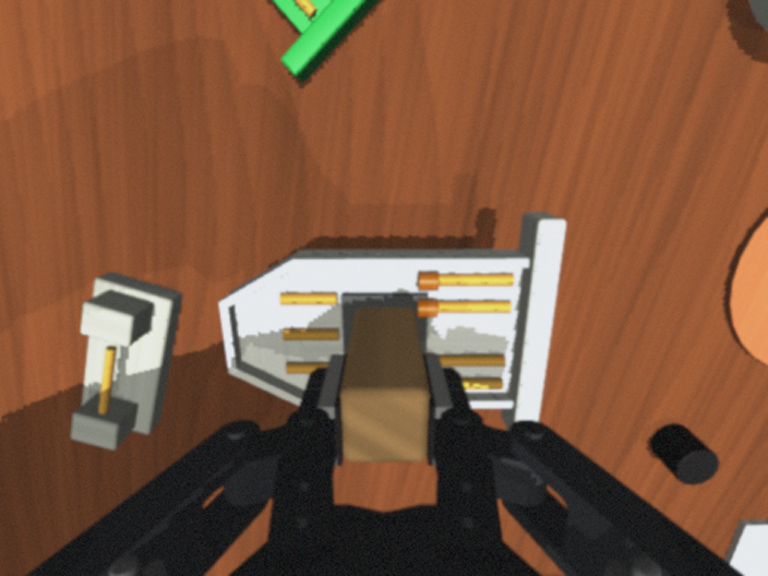

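The lift shows 4 N of weight and a 27 mm opening. The wrist view at (385,330) shows the tray level and held. Next I'll turn it end for end in the air.

move_arm --increments '[{"offset": [0,0,0],"yaw": -3},{"offset": [0,0,0],"yaw": -6},{"offset": [0,0,0],"yaw": -6.8},{"offset": [0,0,0],"yaw": -6.8},{"offset": [0,0,0],"yaw": -6.8},{"offset": [0,0,0],"yaw": -6.8},{"offset": [0,0,0],"yaw": -6.8},{"offset": [0,0,0],"yaw": -6.8}]'

```text
time: 6.95
position: [0.4467, 0.2729, 0.1389]
ee_rot: [0.26, 0.966, -0.001, -0.001]
contact_force: [0.0, -0.3, -4.3]
opening: 0.0272
```

move_arm --increments '[{"offset": [0,0,0],"yaw": -6.8},{"offset": [0,0,0],"yaw": -6.8},{"offset": [0,0,0],"yaw": -6.8},{"offset": [0,0,0],"yaw": -6.8},{"offset": [0,0,0],"yaw": -6.8},{"offset": [0,0,0],"yaw": -6.8},{"offset": [0,0,0],"yaw": -6.8},{"offset": [0,0,0],"yaw": -6.8}]'

```text
time: 7.62
position: [0.4467, 0.2729, 0.1389]
ee_rot: [-0.21, 0.978, -0.0, -0.001]
contact_force: [-0.1, 0.3, -4.4]
opening: 0.027
```

move_arm --increments '[{"offset": [0,0,0],"yaw": -6.8},{"offset": [0,0,0],"yaw": -6.8},{"offset": [0,0,0],"yaw": -6.8},{"offset": [0,0,0],"yaw": -6.8},{"offset": [0,0,0],"yaw": -6.8},{"offset": [0,0,0],"yaw": -6},{"offset": [0,0,0],"yaw": -3},{"offset": [0,0,0],"yaw": 0}]'

```text
time: 8.28
position: [0.4467, 0.273, 0.139]
ee_rot: [-0.552, 0.834, 0.0, -0.001]
contact_force: [-0.8, -0.8, -5.6]
opening: 0.0271
```

```bash
python3 g.py .465 -.049 .145 -86
```

```text
t 8.28 pos [0.4467 0.273  0.139 ] zaxis [-0.0017 -0.001  -1.    ] yaw -112.98 j [ 31.4  17.3 -13.1  59.7   0.  -35.6] F [-0.8 -0.8 -5.6] open 0.0271
tool-axes mm [ 289.3 -142.5   -5.7] ('tool yaw deg', np.float64(-26.98))
```

move_arm --increments '[{"offset": [0,0,0],"yaw": -4},{"offset": [0,0,0],"yaw": -6.5},{"offset": [0,0,0],"yaw": -6.5},{"offset": [0,0,0],"yaw": -6},{"offset": [0,0,0],"yaw": -4},{"offset": [10,0,-3],"yaw": 0},{"offset": [20,0,-3],"yaw": 0},{"offset": [28,0,0],"yaw": 0}]'

```text
time: 8.95
position: [0.4513, 0.2157, 0.1462]
ee_rot: [0.73, -0.683, -0.0, -0.0]
contact_force: [1.0, -0.2, -3.9]
opening: 0.0275
```

move_arm --increments '[{"offset": [30,0,0],"yaw": 0},{"offset": [30,0,0],"yaw": 0},{"offset": [30,0,0],"yaw": 0},{"offset": [30,0,0],"yaw": 0},{"offset": [30,0,0],"yaw": 0},{"offset": [30,0,0],"yaw": 0},{"offset": [30,0,0],"yaw": 0},{"offset": [20,0,0],"yaw": 0}]'

```text
time: 9.62
position: [0.4661, -0.0167, 0.146]
ee_rot: [0.729, -0.685, 0.0, 0.0]
contact_force: [-0.9, -0.1, -5.2]
opening: 0.0272
```

move_arm --increments '[{"offset": [12,0,0],"yaw": 0},{"offset": [0,0,0],"yaw": 0},{"offset": [0,0,0],"yaw": 0}]'

```text
time: 9.87
position: [0.4671, -0.0267, 0.146]
ee_rot: [0.729, -0.684, -0.0, 0.0]
contact_force: [0.1, 0.2, -4.4]
opening: 0.0278
```

```bash
python3 g.py .465 -.049 .145 -86; python3 - <<'E'
from h import *
from plant import readout,capture
o={}
for n in["wrist","top","scene"]:
    s=readout.sense();c=capture(n);im=c["pixels"][:,:,::-1];o[n]=(s,c)
    if n=="wrist": im=cv2.resize(im,None,fx=1.5,fy=1.5,interpolation=cv2.INTER_CUBIC)
    if n=="top": im=cv2.resize(im[80:260,230:370],None,fx=3,fy=3,interpolation=cv2.INTER_CUBIC)
    if n=="scene": im=cv2.resize(im[100:290,150:300],None,fx=3,fy=3,interpolation=cv2.INTER_CUBIC)
    cv2.imwrite(f"pics/f_{n}.png",im)
pickle.dump(o,open("f.pkl","wb"))
E
```

```text
t 9.87 pos [ 0.4671 -0.0267  0.146 ] zaxis [-8.e-04  3.e-04 -1.e+00] yaw -86.38 j [ -3.3  11.8 -19.7  58.5   0.  -96.9] F [ 0.1  0.2 -4.4] open 0.0278
tool-axes mm [22.1  3.5  1. ] ('tool yaw deg', np.float64(-0.38))
```

View pics/f_wrist.png

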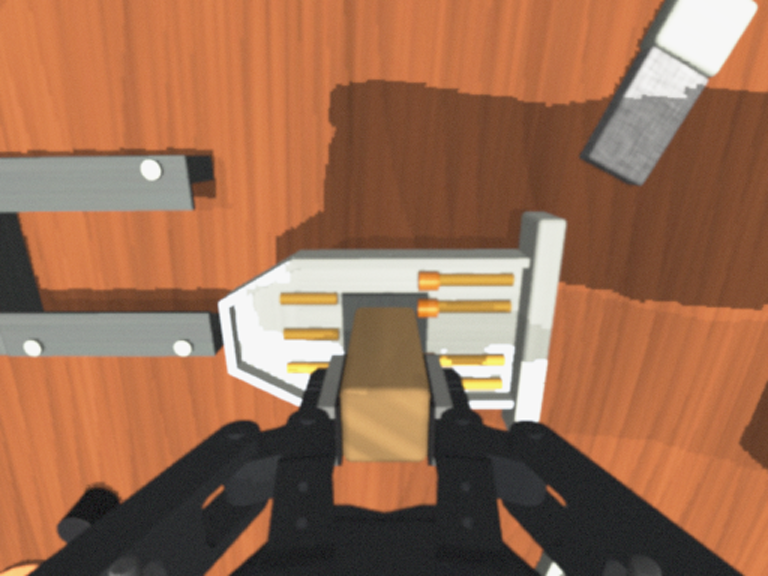

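View pics/f_top.png

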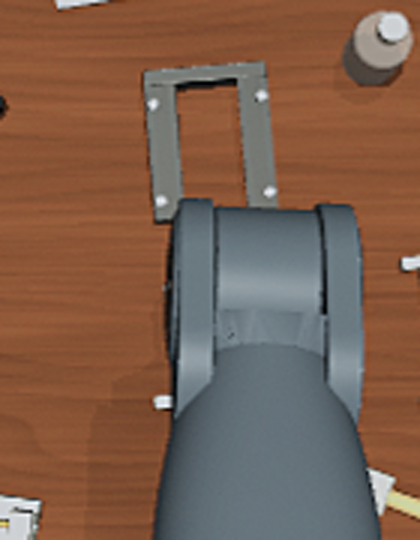

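View pics/f_scene.png

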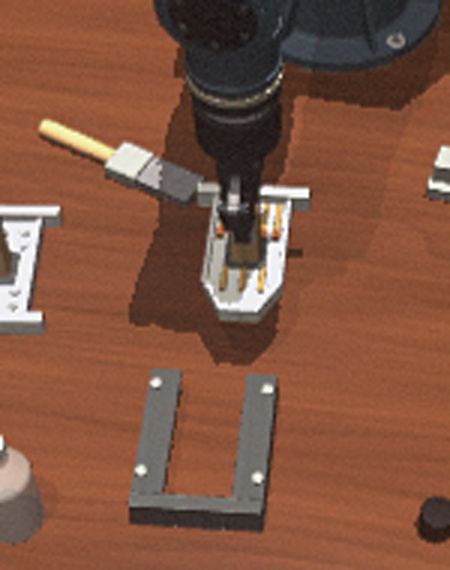

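The wrist picture shows the dock's mouth corners at (187,155), (194,209), (211,314) and (222,356). The held tray's nose is at (220,302) to (232,372). I'll fit both from this one picture.

```bash
python3 - <<'E'
from h import *
o=pickle.load(open("f.pkl","rb"));s,c=o["wrist"];c=cam_from_wrist(c,s)
f=lambda L:[((u+.5)/1.5-.5,(v+.5)/1.5-.5) for u,v in L]
px=f([(187,155),(194,209),(211,314),(222,356)])
M=[(-58,-60,36),(-58,-31,36),(-58,31,36),(-58,60,36)]
q,r=fit([(c,px,M)],[.633,-.037,.07]);print("dock",q[:2],np.degrees(q[2]));print(r.round(1).tolist())
# backproject edge points onto z=36 for direction
T=c["camera_from_world"];K=np.array([[c["fx"],0,c["cx"]],[0,c["fy"],c["cy"]],[0,0,1]])
def bp(P,z):
    n=cv2.undistortPoints(np.array(f(P)).reshape(-1,1,2),K,c["dist_coeffs"])[:,0]
    Ti=np.linalg.inv(T);d=np.c_[n,np.ones(len(n))]@Ti[:3,:3].T;k=(z-Ti[2,3])/d[:,2];return Ti[:3,3]+d*k[:,None]
L=bp([(5,157),(187,155),(5,212),(194,209),(30,315),(211,314),(5,356),(222,356)],.036)
print((L[:,:2]*1000).round(1).tolist()); print([np.degrees(np.arctan2(*(L[i]-L[i+1])[[1,0]])).round(2) for i in (0,2,4,6)])
h=s["position"][2]*1000-70.5
px=f([(220,303),(233,373),(297,251),(302,404),(565,218),(540,424)])
M=[(75,-18,18+h),(75,18,18+h),(40,-38,18+h),(40,38,18+h),(-75,-56,24+h),(-75,56,24+h)]
q,r=fit([(c,px,M)],[.467,-.027,.07]);print("tray",q[:2],np.degrees(q[2]),"tcp",s["position"][:2]);print(r.round(1).tolist())
E
```

```text
dock [ 0.63088603 -0.03636285] 5.109975458066304
[[-0.7, 0.1], [0.7, 0.5], [1.2, -0.7], [-1.2, -0.2]]
[[677.8, -94.9], [577.9, -101.4], [684.6, -64.7], [576.5, -72.8], [683.7, -1.8], [571.5, -9.9], [706.5, 28.0], [566.7, 18.3]]
[np.float64(3.76), np.float64(4.26), np.float64(4.13), np.float64(3.97)]
tray [ 0.46618771 -0.02928186] 4.4546616590601955 tcp [ 0.46709939 -0.02674044]
[[-0.1, -1.0], [-1.5, -0.7], [-2.3, 4.2], [3.2, 2.0], [3.7, -2.5], [-0.0, 12.2]]
```

The dock agrees with the earlier fit: axis through (0.632, -0.0373), yaw 4.0°. The tray fit was spoiled by a tail-bar corner that the finger hides, so I'll refit without it.

```bash
python3 - <<'E'
from h import *
o=pickle.load(open("f.pkl","rb"));s,c=o["wrist"];c=cam_from_wrist(c,s)
f=lambda L:[((u+.5)/1.5-.5,(v+.5)/1.5-.5) for u,v in L]
px=f([(220,303),(230,374),(297,251),(565,220),(344,388),(429,388)])
for hh in (0,-3,3):
    h=s["position"][2]*1000-70.5+hh
    M=[(75,-18,18+h),(75,18,18+h),(40,-38,18+h),(-75,-56,24+h),(14,-14,84+h),(-14,-14,84+h)]
    q,r=fit([(c,px,M)],[.467,-.027,.07]);print("tray",q[:2],np.degrees(q[2]),"tcp",s["position"][:2]);print(r.round(1).tolist())
E
python3 g.py .469 -.0487 .145 -86
```

```text
tray [ 0.46632228 -0.02884878] 4.046234791940616 tcp [ 0.46709939 -0.02674044]
[[-0.2, -1.1], [0.0, -1.5], [-2.2, 4.4], [3.9, -2.3], [-2.2, 1.1], [3.4, 0.8]]
tray [ 0.46700454 -0.0272502 ] 3.9337681556705624 tcp [ 0.46709939 -0.02674044]
[[0.6, -0.7], [0.6, -1.9], [-2.1, 5.4], [0.4, -0.3], [-3.1, 0.4], [0.9, 0.2]]
tray [ 0.46539223 -0.03072553] 4.385338748725124 tcp [ 0.46709939 -0.02674044]
[[-0.8, -1.5], [-0.1, -1.0], [-2.0, 3.2], [7.8, -5.3], [-0.8, 1.5], [6.5, 0.8]]
t 10.02 pos [ 0.4674 -0.0254  0.1462] zaxis [-4.e-04  3.e-04 -1.e+00] yaw -86.15 j [ -3.1  11.8 -19.7  58.5   0.  -97. ] F [-1.3 -0.8 -4.8] open 0.0273
tool-axes mm [23.3 -0.1  1.2] ('tool yaw deg', np.float64(-0.15))
```

```bash
python3 - <<'E'
from h import *
o=pickle.load(open("f.pkl","rb"));s,c=o["wrist"];c=cam_from_wrist(c,s)
T=c["camera_from_world"];K=np.array([[c["fx"],0,c["cx"]],[0,c["fy"],c["cy"]],[0,0,1]])
P=np.array([(585,158),(640,184)])/1.5
n=cv2.undistortPoints(P.reshape(-1,1,2),K,c["dist_coeffs"])[:,0]
Ti=np.linalg.inv(T);d=np.c_[n,np.ones(2)]@Ti[:3,:3].T;k=(.005-Ti[2,3])/d[:,2];print(Ti[:3,3]+d*k[:,None])
E
```

```text
[[ 0.35033863 -0.11391786  0.005     ]
 [ 0.312492   -0.10112183  0.005     ]]
```

move_arm --increments '[{"offset": [8,0,0],"yaw": -0.1},{"offset": [10,0,0],"yaw": 0},{"offset": [5,0,0],"yaw": 0},{"offset": [0,0,0],"yaw": 0},{"offset": [0,0,0],"yaw": 0}]'

```text
time: 10.43
position: [0.4692, -0.0493, 0.1462]
ee_rot: [0.731, -0.682, -0.0, -0.0]
contact_force: [0.3, -0.4, -5.0]
opening: 0.0272
```

```bash
python3 g.py .469 -.0487 .073 -86
```

```text
t 10.43 pos [ 0.4692 -0.0493  0.1462] zaxis [-2.e-04  2.e-04 -1.e+00] yaw -86.08 j [ -6.   12.2 -19.2  58.7   0.  -99.9] F [ 0.3 -0.4 -5. ] open 0.0272
tool-axes mm [-0.6  0.2 73.2] ('tool yaw deg', np.float64(-0.08))
```

The brush tip is at x 0.350, 40 mm clear of the tail bar. I'll go down until the tray is about 2 mm above the bench.

move_arm --increments '[{"offset": [-0.5,0,15],"yaw": 0},{"offset": [0,0,15],"yaw": 0},{"offset": [0,0,15],"yaw": 0},{"offset": [0,0,15],"yaw": 0},{"offset": [0,0,9],"yaw": 0},{"offset": [0,0,3],"yaw": 0},{"offset": [0,0,0],"yaw": 0},{"offset": [0,0,0],"yaw": 0}]'

```text
time: 11.1
position: [0.4695, -0.0483, 0.0748]
ee_rot: [0.731, -0.682, 0.0, -0.0]
contact_force: [0.4, -0.1, -4.2]
opening: 0.0269
```

```bash
python3 g.py .469 -.0487 .073 -86; python3 - <<'E'
from h import *
from plant import readout,capture
o={}
for n in["wrist","scene"]:
    s=readout.sense();c=capture(n);im=c["pixels"][:,:,::-1];o[n]=(s,c)
    if n=="wrist": im=cv2.resize(im,None,fx=1.5,fy=1.5,interpolation=cv2.INTER_CUBIC)
    if n=="scene": im=cv2.resize(im[140:290,160:280],None,fx=4,fy=4,interpolation=cv2.INTER_CUBIC)
    cv2.imwrite(f"pics/g_{n}.png",im)
pickle.dump(o,open("g.pkl","wb"))
E
```

```text
t 11.1 pos [ 0.4695 -0.0483  0.0748] zaxis [ 4.e-04  1.e-04 -1.e+00] yaw -86.02 j [ -5.9  16.3 -25.7  48.    0.  -99.9] F [ 0.4 -0.1 -4.2] open 0.0269
tool-axes mm [0.3 0.5 1.8] ('tool yaw deg', np.float64(-0.02))
```

View pics/g_wrist.png

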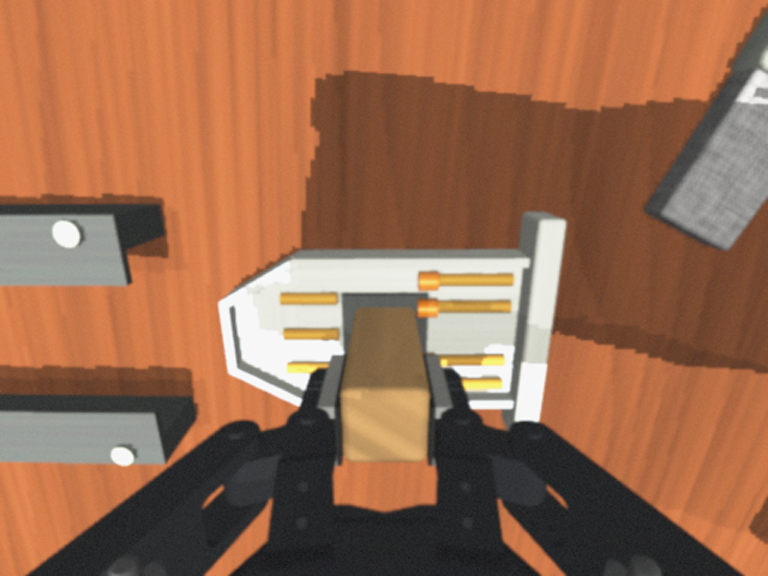

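View pics/g_scene.png

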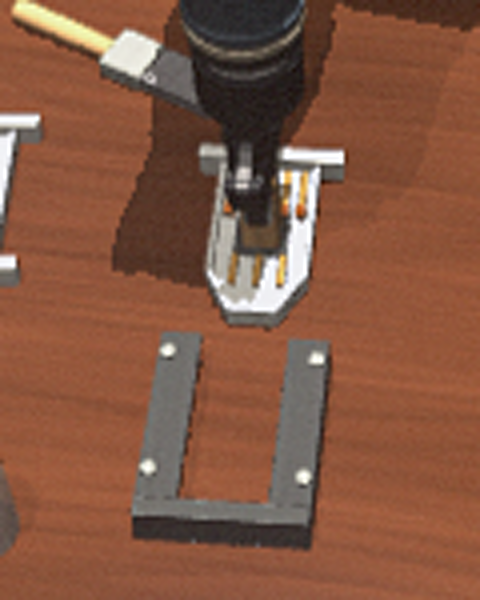

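The tray is square to the dock and on its axis. The scene crop shows the nose at (250,320), midway between the rail ends at (200,335) and (290,340). I'll lower it 2 mm more and slide it in along tool −y.

move_arm --increments '[{"offset": [0,-5,1],"yaw": 0},{"offset": [0,-10,1],"yaw": 0},{"offset": [0,-12,0],"yaw": 0},{"offset": [0,-12,0],"yaw": 0},{"offset": [0,-12,0],"yaw": 0},{"offset": [0,-9,0],"yaw": 0},{"offset": [0,0,0],"yaw": 0}]'

```text
time: 11.78
position: [0.5319, -0.0441, 0.0725]
ee_rot: [0.731, -0.682, 0.001, -0.001]
contact_force: [0.9, 0.7, -4.0]
opening: 0.0273
```

```bash
python3 g.py .632 -.0373 .073 -86
```

```text
t 11.78 pos [ 0.5319 -0.0441  0.0725] zaxis [ 0.0024 -0.     -1.    ] yaw -86.0 j [ -4.7  21.5 -17.7  50.6   0.  -98.7] F [ 0.9  0.7 -4. ] open 0.0273
tool-axes mm [   0.2 -100.4   -0.3] ('tool yaw deg', np.float64(-0.0))
```

move_arm --increments '[{"offset": [0,-11,0],"yaw": 0},{"offset": [0,-12,0],"yaw": 0},{"offset": [0,-12,0],"yaw": 0},{"offset": [0,-12,0],"yaw": 0},{"offset": [0,-12,0],"yaw": 0},{"offset": [0,-12,0],"yaw": 0},{"offset": [0,-8,0],"yaw": 0},{"offset": [0,0,0],"yaw": 0}]'

```text
time: 12.45
position: [0.6092, -0.0387, 0.0721]
ee_rot: [0.731, -0.682, 0.0, -0.0]
contact_force: [-0.1, -0.1, -5.0]
opening: 0.0271
```

```bash
python3 g.py .632 -.0373 .073 -86
```

```text
t 12.45 pos [ 0.6092 -0.0387  0.0721] zaxis [ 9.e-04  1.e-04 -1.e+00] yaw -86.01 j [ -3.6  28.1  -6.5  55.4   0.  -97.6] F [-0.1 -0.1 -5. ] open 0.0271
tool-axes mm [  0.2 -22.9  -0.8] ('tool yaw deg', np.float64(-0.01))
```

move_arm --increments '[{"offset": [0,-3,0.5],"yaw": 0},{"offset": [0,-4,0.5],"yaw": 0},{"offset": [0,-4,0],"yaw": 0},{"offset": [0,-4,0],"yaw": 0},{"offset": [0,-2,0],"yaw": 0},{"offset": [0,0,0],"yaw": 0},{"offset": [0,0,0],"yaw": 0}]'

```text
time: 13.03
position: [0.6247, -0.0375, 0.0713]
ee_rot: [0.731, -0.682, -0.0, 0.0]
contact_force: [0.3, -0.4, -3.6]
opening: 0.0271
```

```bash
python3 g.py .632 -.0373 .0715 -86
```

```text
t 13.03 pos [ 0.6247 -0.0375  0.0713] zaxis [-2.e-04  1.e-04 -1.e+00] yaw -86.02 j [ -3.4  29.5  -4.1  56.4   0.  -97.4] F [ 0.3 -0.4 -3.6] open 0.0271
tool-axes mm [ 0.3 -7.3 -0.2] ('tool yaw deg', np.float64(-0.02))
```

Now 1.5 mm steps, watching for contact with the stop.

move_arm --increments '[{"offset": [0,-1.5,0],"yaw": 0},{"offset": [0,-1.5,0],"yaw": 0},{"offset": [0,-1.5,0],"yaw": 0},{"offset": [0,0,0],"yaw": 0}]'

```text
time: 13.37
position: [0.6296, -0.0372, 0.0714]
ee_rot: [0.731, -0.682, 0.0, -0.0]
contact_force: [0.3, -0.0, -4.5]
opening: 0.0274
```

move_arm --increments '[{"offset": [0,-1,0],"yaw": 0},{"offset": [0,-1,0],"yaw": 0},{"offset": [0,0,0],"yaw": 0}]'

```text
time: 13.62
position: [0.6315, -0.0371, 0.0713]
ee_rot: [0.731, -0.682, 0.0, -0.0]
contact_force: [-0.1, -0.2, -4.6]
opening: 0.0271
```

```bash
python3 g.py .632 -.0373 .0715 -86
```

```text
t 13.62 pos [ 0.6315 -0.0371  0.0713] zaxis [ 2.e-04  1.e-04 -1.e+00] yaw -86.02 j [ -3.4  30.1  -3.   56.9   0.  -97.3] F [-0.1 -0.2 -4.6] open 0.0271
tool-axes mm [ 0.3 -0.5 -0.2] ('tool yaw deg', np.float64(-0.02))
```

move_arm --increments '[{"offset": [0,-1,0],"yaw": 0},{"offset": [0,-0.5,0],"yaw": 0},{"offset": [0,0,0],"yaw": 0}]'

```text
time: 13.87
position: [0.6329, -0.0369, 0.0713]
ee_rot: [0.731, -0.682, -0.0, -0.0]
contact_force: [0.7, -0.8, -5.1]
opening: 0.0273
```

move_arm --increments '[{"offset": [0,-1,0],"yaw": 0},{"offset": [0,0,0],"yaw": 0}]'

```text
time: 14.03
position: [0.6333, -0.0369, 0.0712]
ee_rot: [0.731, -0.682, -0.0, 0.0]
contact_force: [-2.6, -0.1, -3.0]
opening: 0.0276
```

move_arm --increments '[{"offset": [0,-1,0],"yaw": 0},{"offset": [0,0,0],"yaw": 0}]'

```text
time: 14.2
position: [0.6334, -0.0369, 0.0711]
ee_rot: [0.731, -0.682, -0.001, 0.001]
contact_force: [-6.9, -0.4, -0.9]
opening: 0.0275
```

There is contact at x = 0.6333, which is the fitted home position. I'll lower the last fraction of a millimetre onto the bench and give one more light push.

move_arm --increments '[{"offset": [0,0.7,0.5],"yaw": 0},{"offset": [0,0,0.5],"yaw": 0},{"offset": [0,0,0],"yaw": 0}]'

```text
time: 14.45
position: [0.6333, -0.0369, 0.0707]
ee_rot: [0.731, -0.682, -0.0, 0.0]
contact_force: [-7.1, 0.6, 2.0]
opening: 0.0276
```

move_arm --increments '[{"offset": [0,-0.7,0],"yaw": 0},{"offset": [0,-0.5,0],"yaw": 0},{"offset": [0,0,0],"yaw": 0}]'

```text
time: 14.7
position: [0.6334, -0.0369, 0.0708]
ee_rot: [0.731, -0.682, -0.001, 0.001]
contact_force: [-11.5, -0.4, 5.9]
opening: 0.0274
```

```bash
python3 g.py .632 -.0373 .0705 -86; python3 - <<'E'
from h import *
from plant import readout,capture
o={}
for n in["wrist","scene"]:
    s=readout.sense();c=capture(n);im=c["pixels"][:,:,::-1];o[n]=(s,c)
    if n=="wrist": im=cv2.resize(im,None,fx=1.5,fy=1.5,interpolation=cv2.INTER_CUBIC)
    if n=="scene": im=cv2.resize(im[140:290,160:280],None,fx=4,fy=4,interpolation=cv2.INTER_CUBIC)
    cv2.imwrite(f"pics/h_{n}.png",im)
E
```

```text
t 14.7 pos [ 0.6334 -0.0369  0.0708] zaxis [-3.e-03 -1.e-04 -1.e+00] yaw -86.03 j [ -3.3  30.4  -2.5  57.2  -0.  -97.3] F [-11.5  -0.4   5.9] open 0.0274
tool-axes mm [0.3 1.4 0.3] ('tool yaw deg', np.float64(-0.03))
```

View pics/h_wrist.png

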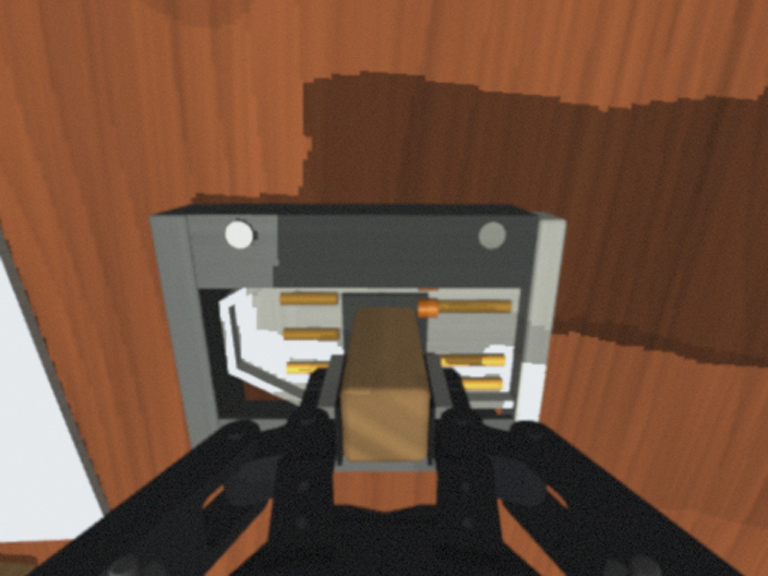

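View pics/h_scene.png

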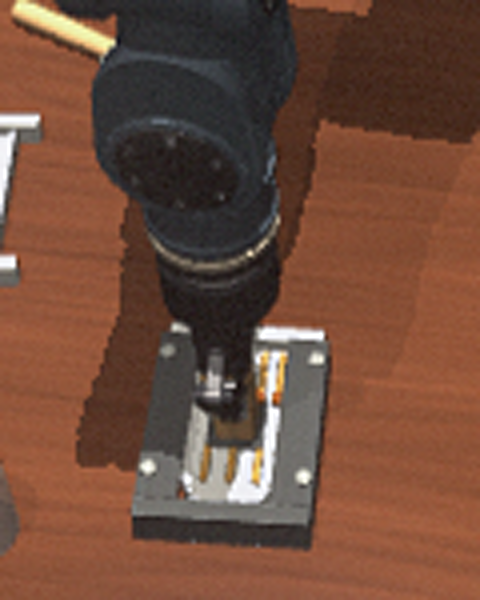

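The nose is on the stop (11 N push, no advance). The wrist view shows the tail bar just outside the mouth, and the scene crop shows the nose against the far bar at (230,500). I'll release and go up.

move_arm --increments '[{"offset": [0,0.5,-0.3],"yaw": 0},{"offset": [0,0,0],"yaw": 0},{"offset": [0,0,0],"yaw": 0},{"offset": [0,0,0],"yaw": 0},{"offset": [0,0,0],"yaw": 0},{"offset": [0,0,0],"yaw": 0},{"offset": [0,0,0],"yaw": 0}]' --hand 0

```text
time: 15.38
position: [0.6349, -0.0368, 0.0706]
ee_rot: [0.731, -0.682, 0.0, -0.0]
contact_force: [-0.0, 0.3, 0.8]
opening: 0.0854
```

```bash
python3 g.py .632 -.0373 .2 -86
```

```text
t 15.38 pos [ 0.6349 -0.0368  0.0706] zaxis [ 2.e-04  1.e-04 -1.e+00] yaw -86.02 j [ -3.3  30.4  -2.5  57.    0.  -97.3] F [-0.   0.3  0.8] open 0.0854
tool-axes mm [   0.2    2.9 -129.4] ('tool yaw deg', np.float64(-0.02))
```

move_arm --increments '[{"offset": [0,1,-5],"yaw": 0},{"offset": [0,0,-10],"yaw": 0},{"offset": [0,0,-20],"yaw": 0},{"offset": [0,0,-20],"yaw": 0},{"offset": [0,0,-20],"yaw": 0},{"offset": [0,0,-20],"yaw": 0},{"offset": [0,0,-15],"yaw": 0},{"offset": [0,0,0],"yaw": 0}]'

```text
time: 16.05
position: [0.6354, -0.0371, 0.1852]
ee_rot: [0.731, -0.682, 0.002, -0.002]
contact_force: [0.6, -0.6, 0.1]
opening: 0.0857
```

move_arm --increments '[{"offset": [-20,20,0],"yaw": 0},{"offset": [-20,20,0],"yaw": 0},{"offset": [-20,20,0],"yaw": 0},{"offset": [-20,20,0],"yaw": 0},{"offset": [-20,20,0],"yaw": 0},{"offset": [-20,20,0],"yaw": 0},{"offset": [-20,20,0],"yaw": 0},{"offset": [0,0,0],"yaw": 0}]'

```text
time: 16.72
position: [0.4805, 0.095, 0.1807]
ee_rot: [0.732, -0.681, -0.001, 0.001]
contact_force: [-0.7, 0.5, -0.9]
opening: 0.0852
```

```bash
python3 g.py .632 -.0373 .2 -86; python3 - <<'E'
from h import *
from plant import readout,capture
o={}
for n in["scene","top"]:
    c=capture(n);im=c["pixels"][:,:,::-1];o[n]=c
    if n=="top": cv2.imwrite("pics/i_topfull.png",im);im=cv2.resize(im[90:190,250:350],None,fx=5,fy=5,interpolation=cv2.INTER_CUBIC)
    if n=="scene": im=cv2.resize(im[170:290,160:280],None,fx=5,fy=5,interpolation=cv2.INTER_CUBIC)
    cv2.imwrite(f"pics/i_{n}.png",im)
pickle.dump(o,open("i.pkl","wb"))
E
```

```text
t 16.72 pos [0.4805 0.095  0.1807] zaxis [-2.3e-03  7.0e-04 -1.0e+00] yaw -85.89 j [ 11.1  12.4 -13.4  64.3   0.1 -83. ] F [-0.7  0.5 -0.9] open 0.0852
tool-axes mm [ 142.8 -141.6  -19.8] ('tool yaw deg', np.float64(0.11))
```

View pics/i_topfull.png

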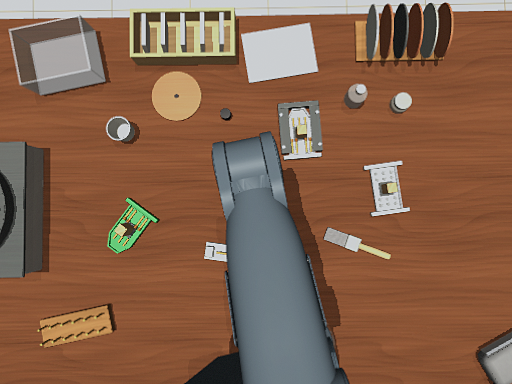

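View pics/i_scene.png

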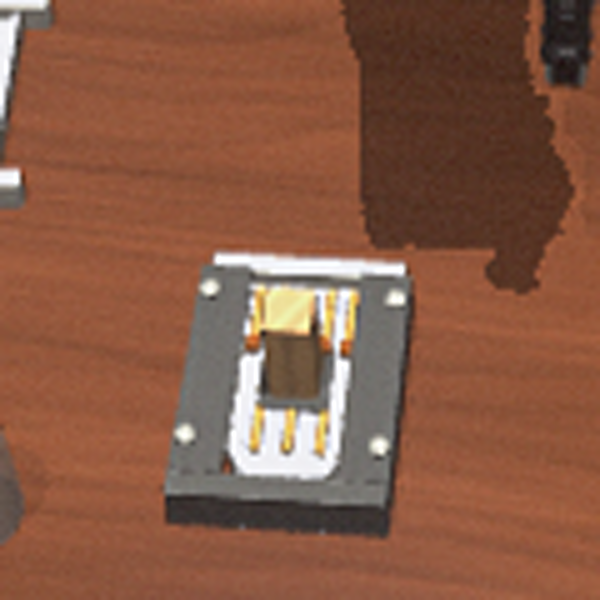

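View pics/i_top.png

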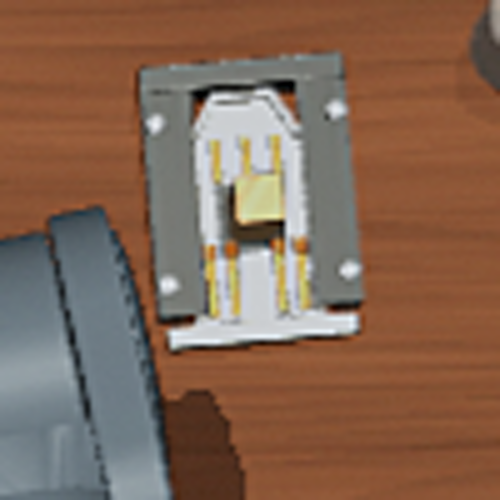

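The tray sits nose-in between the rails: nose at (240,92) in the top crop, tail bar at (265,332) just outside the mouth. The spare at (387,188) has not moved. I'll check numerically that it did not creep back on release.

```bash
python3 - <<'E'
from h import *
o=pickle.load(open("i.pkl","rb"));t,s=o["top"],o["scene"]
cr=lambda L,o,f:[((u+.5)/f-.5+o[0],(v+.5)/f-.5+o[1]) for u,v in L]
T1=cr([(170,348),(359,330),(235,175),(281,172),(286,221),(238,224)],(250,90),5)
MT=[(-75,56,24),(-75,-56,24),(14,14,84),(14,-14,84),(-14,-14,84),(-14,14,84)]
S1=cr([(216,254),(406,263),(289,311)],(160,170),5)
MS=[(-75,-56,24),(-75,56,24),(0,0,84)]
D1=cr([(159,321),(192,319),(325,306),(361,303)],(250,90),5)
MD=[(-58,60,36),(-58,31,36),(-58,-31,36),(-58,-60,36)]
D2=cr([(411,279),(363,277),(253,266),(205,264)],(160,170),5)
for ob,dd in (([(t,T1,MT)],[(t,D1,MD)]),([(s,S1,MS)],[(s,D2,MD)])):
    q,r=fit(ob,[.633,-.037,.07]);d,rd=fit(dd,[.633,-.037,.07])
    e=q[:2]-d[:2];a=np.radians(4.0)
    print("tray",q.round(4),"dock",d.round(4),"tray-dock in dock axes mm",(e@[np.cos(a),np.sin(a)]*1000).round(1),(e@[-np.sin(a),np.cos(a)]*1000).round(1)); print(r.round(1).tolist(),rd.round(1).tolist())
E
```

```text
tray [ 0.6306 -0.0387  0.0751] dock [ 0.6288 -0.0365  0.0786] tray-dock in dock axes mm 1.7 -2.3
[[-0.0, 0.1], [0.0, 0.3], [-0.4, 0.0], [0.3, -0.3], [0.2, -0.3], [-0.1, 0.0]] [[-0.3, 0.2], [3.0, -0.4], [-2.5, 0.3], [0.2, -0.1]]
tray [ 0.6349 -0.0367  0.0773] dock [ 0.635  -0.0379  0.042 ] tray-dock in dock axes mm -0.0 1.2
[[-0.3, -0.1], [0.3, 0.0], [0.0, 0.0]] [[0.3, 0.2], [-0.2, -0.2], [0.2, 0.2], [-0.3, -0.2]]
```

The two cameras give 0 to 2 mm relative to home, which is within their error. There is time left, so I'll take one closer wrist look over the dock.

move_arm --increments '[{"offset": [10,-20,0],"yaw": 0},{"offset": [15,-20,0],"yaw": 0},{"offset": [15,-20,0],"yaw": 0},{"offset": [15,-20,0],"yaw": 0},{"offset": [15,-20,0],"yaw": 0},{"offset": [15,-10,0],"yaw": 0},{"offset": [0,0,0],"yaw": 0},{"offset": [0,0,0],"yaw": 0}]'

```text
time: 17.48
position: [0.6008, 0.0144, 0.1798]
ee_rot: [0.73, -0.683, -0.0, 0.0]
contact_force: [-0.3, 0.5, 0.2]
opening: 0.0855
```

```bash
python3 g.py .632 -.0373 .2 -86; python3 - <<'E'
from h import *
from plant import readout,capture
s=readout.sense();c=capture("wrist");im=c["pixels"][:,:,::-1];pickle.dump((s,c),open("j.pkl","wb"))
cv2.imwrite("pics/j.png",cv2.resize(im,None,fx=1.5,fy=1.5,interpolation=cv2.INTER_CUBIC))
E
```

```text
t 17.48 pos [0.6008 0.0144 0.1798] zaxis [-8.e-04  0.e+00 -1.e+00] yaw -86.15 j [  1.4  22.9   1.8  69.    0.  -92.5] F [-0.3  0.5  0.2] open 0.0855
tool-axes mm [ 53.7 -27.7 -20.2] ('tool yaw deg', np.float64(-0.15))
```

View pics/j.png

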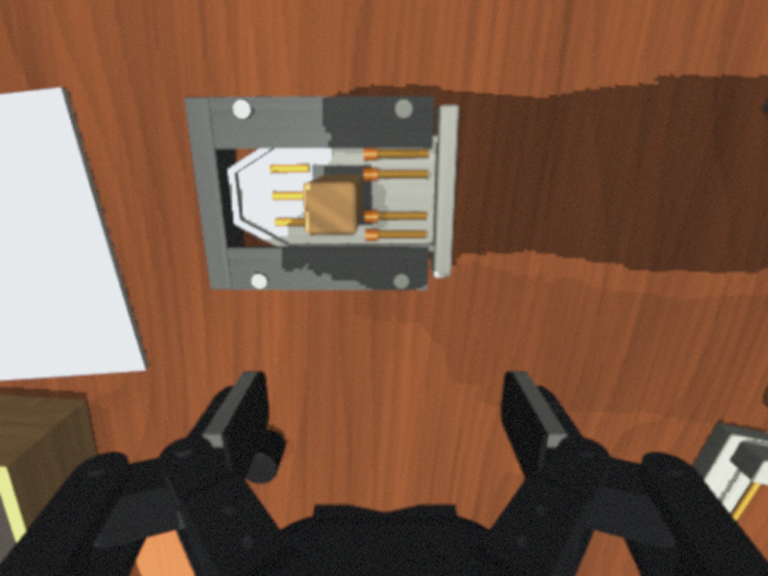

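```bash
python3 - <<'E'
from h import *
s,c=pickle.load(open("j.pkl","rb"));c=cam_from_wrist(c,s)
f=lambda L:[((u+.5)/1.5-.5,(v+.5)/1.5-.5) for u,v in L]
q,r=fit([(c,f([(459,105),(450,276),(305,181),(356,181),(358,233),(308,234),(229,175),(236,222)]),[(-75,-56,24),(-75,56,24),(14,-14,84),(-14,-14,84),(-14,14,84),(14,14,84),(75,-18,18),(75,18,18)])],[.633,-.037,.07])
d,rd=fit([(c,f([(435,97),(435,149),(429,247),(428,290),(186,98),(211,290)]),[(-58,-60,36),(-58,-31,36),(-58,31,36),(-58,60,36),(None,-60,36),(None,60,36)])],[.633,-.037,.07,86])
e=q[:2]-d[:2];a=np.radians(4)
print(q,d,(e@[np.cos(a),np.sin(a)]*1000).round(1),(e@[-np.sin(a),np.cos(a)]*1000).round(1));print(r.round(1).tolist(),rd.round(1).tolist())
# predicted stop top/bottom edge at x=75 
cs,sn=np.cos(d[2]),np.sin(d[2])
W=[[d[0]+cs*x-sn*y,d[1]+sn*x+cs*y,z] for x,y,z in [(.075,-.018,.018),(.075,.018,.018),(.075,-.018,0),(.075,-.03,.032),(.075,.03,.032)]]
print((proj(c,W)*1.5).round(0).tolist())
E
```

```text
[ 0.63240482 -0.03858827  0.07556221] [ 6.32704294e-01 -3.72083965e-02  6.69146202e-02  8.92721593e+01] -0.4 -1.4
[[0.9, -1.4], [1.4, 0.4], [-1.8, 0.0], [0.7, -0.3], [0.4, 1.2], [-1.4, 0.8], [-0.2, -4.3], [-0.4, 0.5]] [[0.2, -0.1], [-1.0, -0.1], [0.5, 1.0], [0.1, 0.2], [-0.5, -0.5], [0.6, -0.1]]
[[228.0, 169.0], [234.0, 224.0], [237.0, 168.0], [218.0, 150.0], [229.0, 245.0]]
```

The wrist picture puts the tray 0.4 mm from home along the dock and 1.4 mm sideways. The nose edge is at column 229, against 228 predicted for the stop face. The gripper is clear, so I'll hand in.

```bash
python3 -c "
from plant import ticket
print(ticket.finish_job())"
```

```text
the job is handed in; nothing more can be done
None
```

The dop tray is turned end for end, slid nose first fully home in the dock, and released. I handed the job in with the robot's clock at about 17.5 s.

I gripped it by its block, lifted it 7 cm, and turned it in the air. I then lowered it to about 2 mm above the bench and slid it between the rails until the nose met the stop. It took an 11 N push there without advancing.

**Last checks:**
- **Position:** the close wrist picture puts the tray 0.4 mm from home along the dock and 1.4 mm off sideways. The side play is ±7 mm.
- **Camera agreement:** the scene camera gave 0.0 mm along the dock, and the top camera gave 1.7 mm. The top camera's dock corners fitted poorly in that picture, by up to 3 pixels. Along the dock, all three agree with home within the 2 mm calibration.
- **Other objects:** by eye in the last top picture, the spare tray has not moved.
- **Robot:** the gripper was open, about 7 cm above the block and off to one side, touching nothing. The contact forces I saw stayed under 15 N.

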